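Refit the fume-extractor filter and lock it with the cam lever

ROBOT

A 6-joint arm with a two-finger parallel gripper is mounted at the origin on a cart in front of the work surface, level with it; the furniture and walls round the work are solid. World frame = base frame: x ahead of the robot, y to its left, z up, the work surface at z = 0. Lengths are in mm, angles in degrees, forces in N, time in s.
With the tool pointing down it reaches from about 350 to 850 mm from the base axis. Payload 8.1 kg.
Tool frame: the origin (TCP) lies at the very end of the fingers, on their centre line; the grasp point (between the pads) lies 19 mm behind it; z points along the fingers, y is the direction in which the jaws open and shut (so a half turn about z gives the same grasp; the last joint's range is limited). The gripper opens to 85 mm and grips with 20 to 120 N. Pads are 22 mm wide; open, the fingers measure 114 mm over their backs; the gripper's body (76 mm by 85 mm) begins 54 mm behind the grasp point. The pads swing forward as they close: fully open they stand 13 mm farther back than shut.
Start: joints at [-74.221, 7.471, 85.268, -0, 87.261, -4.893], TCP at [211.834, -561.366, 231.292] pointing down, gripper open.
Joint ranges: [-169.43, 169.43], [-51.17, 129.36], [1.28, 143.12], [-76.62, 256.62], [0, 156.53], [-152.29, 152.29]. Speed limits (degrees/s): [136.94, 136.94, 159.86, 180, 180, 180].

INTERFACE

Orientations are given as [roll, pitch, yaw] about the fixed x, y, z axes, in that order (R = Rz(yaw) Ry(pitch) Rx(roll)).
In Python, from bench import r gives the robot as it stands.
- The arm moves only by the shell command python3 -m crank 'ROWS' [OPENING] [FORCE]. ROWS is JSON, a list that holds one entry, the list of rows, each a list of 6 numbers: the shift along the tool's x, y, z in m, then the turn, a rotation vector about the tool's x, y, z in rad. A call has 1 to 10 rows; each row is the pose to reach, as a shift and turn from the pose measured when the call began, along the tool's axes at that moment; what a row does not reach only later rows make up. A row lasts 1/8 s, in which the tool goes at most 62.5 mm and 10.7 degrees, less where a joint would pass 70% of its speed; a pose out of reach is approached as far as the arm can. A call with a gripper value outside its range is refused whole. OPENING is the closure, from 0 (fully open) to 1 (shut), set as the call begins (- or left out, the last holds). The fingers move at their own pace and stop on an object; FORCE is the grip in N (left out, the last holds). Time passes only in rows, so rows that repeat a pose let the fingers close. It gives the time, the measured TCP pose, the force and the opening at its end, in the units of the state.
- r.sense(): the state, without advancing time (a new reading comes with each control period).
- r.snapshot(name): name is "side" or "top" or "wrist"; returns (picture, depth): 400x640x3 uint8, blue, green, red; 400x640 float32, mm along the optical axis (not along the pixel's ray), 0 where there is no reading.
- r.get_calibration(name): a dict with "mtx" (3x3 intrinsics, pixels), "cam_to_world" (4x4, takes a point from camera to world coordinates). Camera axes: x right, y down, z forward; pixel columns grow to the right and rows downward; lengths in mm; the calibration is good to about 2 mm. A picture is of the moment at which its call begins: read the wrist's pose just before it. get_calibration takes no time and is no camera call; for the wrist camera it gives the pose at the moment of the call.
- r.hand_in(): hands the job in, once; it reports no verdict.
Trained networks look in the newest picture that a camera, given by its name, has taken for a name from the list of things; names that differ only in an ending like _2 or _b are one class to them, and where a whole thing is asked for, a point or a joint stands for the part that bears it (a point fixed in the world has none). Each returns a list of dicts, best first, with "conf" (0 to 1); they miss things now and then, are a little off and sometimes report something else, mostly with a low value. They report only what shows in the picture. A call takes as long as a camera call.
- r.look_for(thing, camera): "extent" ([left, top, right, bottom] in pixels, round what is visible of it).
- r.landmark_of(thing, camera): "pixel" ([column, row] in pixels: a listed point, or the origin of a listed thing).
The state is a dict: "time": time; "joint_pos": joint angles; "qd": joint speeds; "joint_efforts": joint torques, N m; "tool_pos": TCP position; "tcp_rot": TCP orientation; "ft_force": force on the tool from outside, world axes, zero at the start; "wrist_torque": the same for the moment, N m; "finger_gap": finger opening in mm.
Only numpy, scipy, OpenCV 4.12 (cv2) and the standard library are available. Lean on these libraries where they do the work, as an engineer would, in place of code of your own. Each camera call takes 0.05 s, during which the arm holds its last target.

TASK

Refit the filter cassette in the fume extractor. First swing the cam lever at the end of the filter well fully outward to open it; the well is shorter than the cassette, so tilt the cassette, pass one end down into the well and under the fan compartment, and lay it level so that it rests flat on the floor of the well. Then swing the lever back upright, fully against the end wall, so that it pushes the cassette home and locks it, and let go; do not knock over the two dropper bottles that stand just behind it.

Things in the scene. Friction and masses are not known exactly. Their poses are not given: they have to be found in the camera images.
- extractor: Fixed grey sheet-metal fume extractor, 132 x 231 x 100 mm (x, y, z). Origin at bench level, x = 0 half-way between its front and rear walls, z up, y along the box; all mm below are in this frame. y -130 to -51: closed fan compartment with a grille on top. y -51 to 95: filter well, open at the top, x -60 to 60, flat floor at z = 30. All rims and tops are at z = 100.
- pocket_edge (a point): Middle of the lower edge of the fan compartment's wall towards the well, at (0, -51, 72) mm of the extractor. Below it the well goes on under the compartment as a pocket 42 mm high (z 30 to 72), as wide as the well, back to a rubber gasket at y = -85. Axes as the extractor's.
- well_floor (a point): Point (0, 0, 30) mm of the extractor, on the well's floor; axes as the extractor's. The opening is 146 mm long, the cassette 160: its -y end must go down first, at 25 to 35 degrees (rotation about +x), to just above the floor and in under the compartment; as it is levelled it slides farther in. Levelled, its centre lies at y = -4 to 2 mm, after the lever closes at about -3.5 mm.
- cassette_mid (a point): Centre of the loose filter cassette, 37 mm above its underside. Flat aluminium frame 110 x 160 x 28 mm (x, y, z), 0.3 to 0.6 kg, both ends alike, with a black bridge handle on top: a level bar along x over the middle, 99 long, 14 thick (y), 54 to 74 mm above the underside (its middle 27 mm above this point), open below. z points up. Starts flat on the bench, front right of the extractor.
- cam_lever (a joint): Angle of the cam lever on the +y end wall (y 95 to 101 mm): 0 = closed, upright against that wall (stop); grows as it swings out to +y and down; 1.0 = fully open (stop). Starts about closed, stays where left (friction 0.12 N m). Pivot along x at (0, 105, 44) mm. Its steel eccentric, 24 mm wide, comes through the wall to y = 86 mm when open (top at z = 72), 76.5 when closed.
- lever_grip (a point): Middle of the black grip (26 mm along x, 14 thick, 36 long) at the lever's free end; with the lever closed it is 67 mm above the pivot and 10.5 mm to its +y, its tip 18 mm higher. z points along the lever to its tip, y to its outer face. Pushing its inner face outward (+y) opens the lever. To close, pinch it by its two sides (across x) and follow the arc: pushing on the tip jams.
- flux_bottle: Bystander: cream dropper bottle 43 mm wide, 130 mm tall with a thin nozzle, standing behind the extractor; origin under its centre, z up. Must stay upright.
- oil_bottle: Bystander: slimmer brown dropper bottle, 35 mm wide, 115 mm tall with a thin nozzle, standing behind the extractor; origin under its centre, z up. Must stay upright.

How it is judged (in metres and radians):
On the way, in this order (a step that is already met when the one before it is completed fails the run):
1. the cam lever is swung open (value of joint cam_lever above 0.75 rad), for 0.1 s.
2. the cassette lies flat on the well's floor, one end under the fan compartment, with the cam lever still open (z of cassette_mid in the frame of extractor below 0.0705 m and angle between cassette_mid's own z axis and vertical below 0.06 rad and y of cassette_mid in the frame of extractor between -0.012 and 0.012 m and horizontal distance between cassette_mid and extractor below 0.016 m and value of joint cam_lever above 0.4 rad), for 0.2 s.
At the end, for the whole second after the job is handed in: The cassette rests level (within 3 degrees) on the floor of the well, its end under the fan compartment and pushed home (centre at y < -1.5 mm in the extractor's frame), the cam lever is closed (under 0.1 rad) and nothing moves; both dropper bottles stand upright (z of cassette_mid in the frame of extractor below 0.0695 m and angle between cassette_mid's own z axis and vertical below 0.05 rad and y of cassette_mid in the frame of extractor between -0.012 and -0.0015 m and horizontal distance between cassette_mid and extractor below 0.016 m and value of joint cam_lever below 0.1 rad and velocity of joint cam_lever below 0.05 rad/s and angle between each of flux_bottle, oil_bottle's own z axis and vertical below 0.3 rad); the robot touches nothing.
It fails at once if a dropper bottle is knocked over (angle between any of flux_bottle, oil_bottle's own z axis and vertical above 0.6 rad).
It also fails if it takes over 59 s, if anything falls off the work surface, if the arm or the gripper's body presses on something with over 40 N, if the wrist force passes 120 N, or if a joint passes its speed limit or range.

## Working session

There is one attempt and no reset: what is moved stays moved. The work goes in short steps, Python scripts to look and compute and a shell command to move; the robot and the scene stay as the last step left them, time stands still between calls to the robot, and variables do not carry over. Pictures are saved under pics/ and viewed, and the job is handed in when it is done.

```bash
ls -la; mkdir -p pics; python3 - <<'E'
from bench import r
import cv2
print(r.sense())
for n in ("side","top"):
    p,d=r.snapshot(n)
    cv2.imwrite(f"pics/{n}0.png",p)
    c=r.get_calibration(n); print(n,c)
    for t in ["extractor","cassette_mid","cam_lever","lever_grip","flux_bottle","oil_bottle"]:
        pass
E
```

```text
total 12
drwxr-xr-x  3 agent agent 4096 Dec  6 22:33 .
drwxr-xr-x 23 root  root  4096 Dec  6 22:33 ..
drwxr-xr-x  2 agent agent 4096 Dec  6 22:33 pics
{'time': 0.0, 'joint_pos': array([-7.42209901e+01,  7.51616222e+00,  8.53305903e+01, -2.42071158e-04,
        8.72606134e+01, -4.89219466e+00]), 'qd': array([ 0.03067019, -0.03166069, -0.12068564,  0.02682033, -0.03388499,
        0.01634627]), 'joint_efforts': array([-7.15083734e-04, -5.69404149e+01, -5.00549769e+01, -2.99053481e-04,
        1.49247417e-02, -3.33384503e-05]), 'tool_pos': array([ 211.67925983, -560.82635204,  230.22087128]), 'tcp_rot': array([-1.79893005e+02, -8.91539340e-03,  2.06712080e+01]), 'ft_force': array([-0.40727033,  0.27698188, -0.30900859]), 'wrist_torque': array([ 0.00533841, -0.01184762,  0.01675226]), 'finger_gap': 85.43829626216186}
side {'mtx': array([[484.42857364,   0.        , 322.40879644],
       [  0.        , 484.42857364, 203.80145333],
       [  0.        ,   0.        ,   1.        ]]), 'cam_to_world': array([[-9.68040497e-01, -1.43244478e-01,  2.05860671e-01,
         3.67620925e+02],
       [-2.50399088e-01,  5.98081528e-01, -7.61313853e-01,
         7.05934506e+02],
       [-1.40674593e-02, -7.88529965e-01, -6.14835426e-01,
         6.89926657e+02],
       [ 0.00000000e+00,  0.00000000e+00,  0.00000000e+00,
         1.00000000e+00]])}
top {'mtx': array([[464.29417813,   0.        , 309.45331972],
       [  0.        , 464.29417813, 198.90092643],
       [  0.        ,   0.        ,   1.        ]]), 'cam_to_world': array([[ 2.75028796e-02, -9.90571547e-01,  1.34207309e-01,
         4.23450174e+02],
       [-9.99619774e-01, -2.75190067e-02,  1.73520554e-03,
        -2.06595652e+01],
       [ 1.97440660e-03, -1.34204003e-01, -9.90951758e-01,
         1.10875890e+03],
       [ 0.00000000e+00,  0.00000000e+00,  0.00000000e+00,
         1.00000000e+00]])}
```

View pics/side0.png

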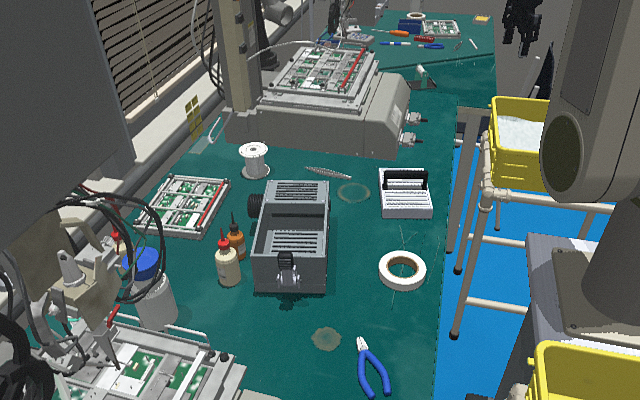

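View pics/top0.png

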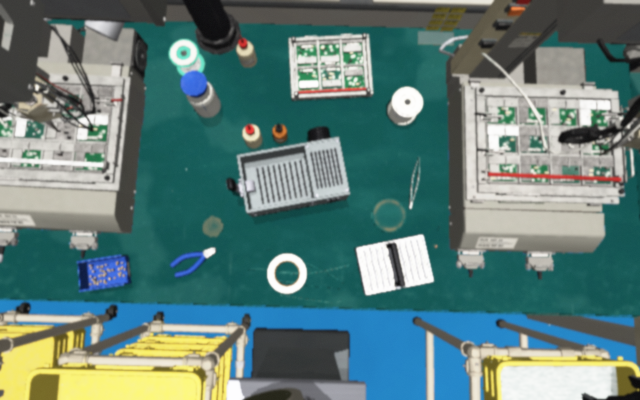

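```bash
cat > h.py <<'E'
import numpy as np, cv2
from scipy.spatial.transform import Rotation as R
def cloud(d,c):
    K=c["mtx"];T=c["cam_to_world"]
    v,u=np.mgrid[0:d.shape[0],0:d.shape[1]]
    z=d.astype(float)
    P=np.stack([(u-K[0,2])/K[0,0]*z,(v-K[1,2])/K[1,1]*z,z],-1)
    W=P@T[:3,:3].T+T[:3,3]
    W[d<=0]=np.nan
    return W
def proj(p,c):
    K=c["mtx"];T=np.linalg.inv(c["cam_to_world"])
    q=T[:3,:3]@np.asarray(p,float)+T[:3,3]
    return (K@q)[:2]/q[2]
def ray_z(px,c,z):
    K=c["mtx"];T=c["cam_to_world"]
    d=T[:3,:3]@np.array([(px[0]-K[0,2])/K[0,0],(px[1]-K[1,2])/K[1,1],1])
    o=T[:3,3]; return o+d*(z-o[2])/d[2]
E
python3 - <<'E'
from bench import r
from h import *
np.set_printoptions(precision=1,suppress=True)
for n in ("side","top"):
    p,d=r.snapshot(n); c=r.get_calibration(n)
    np.savez(f"{n}0.npz",p=p,d=d,**c)
    for t,z in [("extractor",0),("pocket_edge",72),("well_floor",30),("cassette_mid",37),("lever_grip",111),("flux_bottle",0),("oil_bottle",0)]:
        L=r.landmark_of(t,n)[:2]
        for l in L: print(n,t,round(l["conf"],2),np.array(l["pixel"]),ray_z(l["pixel"],c,z))
W=cloud(d,c)
# top: world z map
v,u=np.mgrid[0:400,0:640]
m=(np.abs(W[...,2]-100)<6)&(u>220)&(u<370)&(v>120)&(v<230)
pts=W[m][:,:2].astype(np.float32); print(len(pts), cv2.minAreaRect(pts),np.median(W[m][:,2]))
for zz,tol in((28,5),(74,5)):
    m=(np.abs(W[...,2]-zz)<tol)&(u>340)&(u<445)&(v>225)&(v<305)
    pts=W[m][:,:2].astype(np.float32); print(zz,len(pts), cv2.minAreaRect(pts),np.median(W[m][:,2]))
print("bench z",np.nanmedian(W[270:300,200:260,2]),r.sense()["time"])
E
```

```text
side pocket_edge 0.89 [296.3 212.6] [618.8 -18.7  72. ]
side well_floor 0.96 [291.5 247.6] [612.9  40.2  30. ]
side cassette_mid 0.6 [403.2 181.5] [ 425.  -227.7   37. ]
side lever_grip 0.67 [283.2 258.7] [588.3 151.5 111. ]
side flux_bottle 0.56 [233.9 279. ] [706.2 121.1   0. ]
side oil_bottle 0.58 [240.  252.5] [722.8  49.    0. ]
top extractor 0.73 [288.7 180.2] [617.9  32.8   0. ]
top pocket_edge 0.75 [309.  173.7] [621.5 -16.2  72. ]
top well_floor 0.85 [285.8 178.4] [616.8  38.3  30. ]
top cassette_mid 0.8 [396.7 260.5] [ 431.9 -222.3   37. ]
top cassette_mid 0.7 [278.  135.7] [717.8  60.   37. ]
top lever_grip 0.75 [232.2 185.3] [583.8 150.  111. ]
top flux_bottle 0.85 [253.1 137.4] [722.  123.7   0. ]
top flux_bottle 0.27 [234. 186.] [600.  164.5  -0. ]
top oil_bottle 0.7 [277.4 136.8] [725.2  64.1   0. ]
2702 ((643.4627075195312, 37.6630859375), (194.77734375, 255.3926239013672), 11.673161506652832) 98.99807356459871
28 2900 ((424.3663635253906, -218.73733520507812), (109.89293670654297, 160.77276611328125), 12.751997947692871) 27.343661916427095
74 261 ((424.5216064453125, -218.3192138671875), (97.90518951416016, 14.192819595336914), 12.89424991607666) 72.19016862329522
bench z -1.2388649651434207 0.9
```

```bash
python3 - <<'E'
from h import *
from scipy.optimize import least_squares
np.set_printoptions(precision=1,suppress=True)
for n in("top","side"):
    z=np.load(n+"0.npz"); c=dict(mtx=z["mtx"],cam_to_world=z["cam_to_world"]); W=cloud(z["d"],c)
    m=(np.abs(W[...,2]-100)<6)&(np.abs(W[...,0]-612)<95)&(np.abs(W[...,1]-25)<160)
    # drop bottles: project onto approx frame
    a=np.radians(11.7); ex=np.array([np.cos(a),np.sin(a)]);ey=np.array([-np.sin(a),np.cos(a)])
    l=np.stack([(W[...,:2]-[612,38])@ex,(W[...,:2]-[612,38])@ey],-1)
    m&=(np.abs(l[...,0])<76)&(l[...,1]>-140)&(l[...,1]<105)
    m=cv2.morphologyEx(m.astype(np.uint8),cv2.MORPH_OPEN,np.ones((2,2)))>0
    pts=W[m][:,:2].astype(np.float32); print(n,len(pts),cv2.minAreaRect(pts),np.median(W[m][:,2]))
    L=l[m]; print(np.percentile(L,[0.5,2,50,98,99.5],axis=0).T)
    # left/right edges on y strips
    for y0 in range(-120,100,20):
        q=L[(np.abs(L[:,1]-y0)<10)]
        if len(q)>5: print(y0,q[:,0].min(),q[:,0].max())
    for x0 in range(-60,61,20):
        q=L[(np.abs(L[:,0]-x0)<10)]
        if len(q)>5: print('x',x0,q[:,1].min(),q[:,1].max())
E
```

```text
top 2624 ((626.2374877929688, 14.60968017578125), (152.75460815429688, 242.485595703125), 12.516997337341309) nan
[[nan nan nan nan nan]
 [nan nan nan nan nan]]
-120 -65.93329854281325 63.62693116161028
-100 -65.88081295926037 63.87239643711062
-80 -65.71121541104698 63.703433238169644
-60 -66.8397365644067 63.4962622448354
-40 -66.19196118272342 63.04678463320901
-20 -66.47141499503914 62.68222029235256
0 -66.40297556495497 63.581383803193276
20 -66.7500574781737 62.72526183721929
40 -66.62448450259116 62.27267202769136
60 -66.67961218432968 62.69783982699557
80 -67.89650855622597 61.97727115009915
x -60 -146.60284360372776 94.52489972627335
x -40 -146.98534401404268 94.40687517917164
x -20 -147.12144980810254 94.85570482996111
x 0 -146.87033647327715 94.99200299707478
x 20 -147.42587667555188 95.19692580733587
x 40 -147.05701555632714 95.42376919121132
x 60 -147.42665454605716 95.06132246811923
side 2236 ((621.7372436523438, -31.952545166015625), (130.18441772460938, 386.8880615234375), 11.880032539367676) nan
[[nan nan nan nan nan]
 [nan nan nan nan nan]]
-120 -68.9919178924761 60.49632172180544
-100 -69.65181099458762 60.17047694502727
-80 -68.82716631919934 60.480165557272585
-60 -69.6528713491504 60.39194544002669
-40 -69.81067430444205 59.53649089613138
-20 -69.21823712673205 60.0024320474248
0 -69.27130115585793 59.89002859644839
20 -69.18042131376438 59.78017825050362
40 -69.5048058445244 59.54020906480159
60 -69.10003383283357 59.51380967318532
80 -69.89559870626302 59.86168767182293
x -60 -264.1019382172443 99.1185654715163
x -40 -130.43808718856678 99.4005289216749
x -20 -129.92342715719204 99.8820149546603
x 0 -129.15434906020238 123.01287181802454
x 20 -129.96712563569025 99.51536909040485
x 40 -129.06041729001433 99.82386605921857
x 60 -126.76495701262752 99.54866971553177
```

```bash
cat >> h.py <<'E'
def Rt(rpy): return R.from_euler('xyz',rpy,degrees=True)
def rows(s,pos,rpy):
    """shift (m) and rotvec (rad) in tool frame from state s to a world pose"""
    A=Rt(s["tcp_rot"])
    t=A.inv().apply(np.asarray(pos,float)-s["tool_pos"])/1000
    w=(A.inv()*Rt(rpy)).as_rotvec()
    return np.round(np.r_[t,w],4)
E
python3 - <<'E'
from bench import r
from h import *
np.set_printoptions(precision=4,suppress=True)
s=r.sense(); c=r.get_calibration("wrist"); A=Rt(s["tcp_rot"])
T=c["cam_to_world"]; print(c["mtx"]); print(A.inv().apply(T[:3,3]-s["tool_pos"]), A.as_matrix().T@T[:3,:3])
print(rows(s,[590,90,330],[180,0,102]))
E
```

```text
[[304.6728   0.     320.5566]
 [  0.     304.6728 199.3524]
 [  0.       0.       1.    ]]
[  80.907     0.5727 -142.2654] [[ 0.0002 -0.9488 -0.3158]
 [ 1.      0.0004 -0.0007]
 [ 0.0008 -0.3158  0.9488]]
[ 0.5838 -0.4759 -0.0987  0.     -0.     -1.4194]
```

```bash
python3 -m crank '[[[0.15,-0.12,-0.09,0,0,-0.3],[0.584,-0.476,-0.099,0,0,-1.42],[0.584,-0.476,-0.099,0,0,-1.42],[0.584,-0.476,-0.099,0,0,-1.42],[0.584,-0.476,-0.099,0,0,-1.42],[0.584,-0.476,-0.099,0,0,-1.42],[0.584,-0.476,-0.099,0,0,-1.42],[0.584,-0.476,-0.099,0,0,-1.42],[0.584,-0.476,-0.099,0,0,-1.42],[0.584,-0.476,-0.099,0,0,-1.42]]]' 0
python3 - <<'E'
from bench import r
from h import *
np.set_printoptions(precision=4,suppress=True)
s=r.sense();print(rows(s,[590,90,330],[180,0,102]))
E
```

```text
time: 2.15
tool_pos: [522.1, -26.7, 316.6]
tcp_rot: [179.9, 0.0, 102.0]
ft_force: [1.1, -0.9, -0.2]
finger_gap: 85.3
[ 0.1     0.0908 -0.0134  0.0009  0.0005  0.0007]
```

```bash
python3 -m crank '[[[0.1,0.091,-0.013,0,0,0],[0.1,0.091,-0.013,0,0,0],[0.1,0.091,-0.013,0,0,0],[0.1,0.091,-0.013,0,0,0]]]'
python3 - <<'E'
from bench import r
from h import *
np.set_printoptions(precision=1,suppress=True)
c=r.get_calibration("wrist"); s=r.sense()
p,d=r.snapshot("wrist"); cv2.imwrite("pics/w1.png",p)
np.savez("w1.npz",p=p,d=d,**c); print(s["tool_pos"],s["tcp_rot"])
for t,z in [("pocket_edge",72),("well_floor",30),("lever_grip",111)]:
    for l in r.landmark_of(t,"wrist")[:2]: print(t,round(l["conf"],2),np.array(l["pixel"]),ray_z(l["pixel"],c,z))
W=cloud(d,c)
o=np.array([610,37]);a=np.radians(12); ex=np.array([np.cos(a),np.sin(a)]);ey=np.array([-np.sin(a),np.cos(a)])
l=np.stack([(W[...,:2]-o)@ex,(W[...,:2]-o)@ey],-1)
Z=W[...,2]
m=(np.abs(Z-100)<5)&(np.abs(l[...,0])<80)&(np.abs(l[...,1])<145)
L=l[m]; print(len(L),np.median(Z[m]))
for y0 in range(-120,100,20):
    q=L[(np.abs(L[:,1]-y0)<10)]
    if len(q)>5: print(y0,np.percentile(q[:,0],[0,1,99,100]))
for x0 in range(-60,61,20):
    q=L[(np.abs(L[:,0]-x0)<10)]
    if len(q)>5: print('x',x0,np.percentile(q[:,1],[0,1,99,100]))
    k=L[(np.abs(L[:,0]-x0)<10)&(L[:,1]>40)]
    if len(k): print('  wall',np.percentile(k[:,1],[0,1,99]))
m=(np.abs(Z-30)<5)&(np.abs(l[...,0])<80)&(l[...,1]<110)&(l[...,1]>-100)
print('floor',np.percentile(l[m],[0.5,99.5],axis=0),np.median(Z[m]))
m=(Z>105)&(np.abs(l[...,0])<40)&(l[...,1]>90)&(l[...,1]<140)
print('grip',m.sum(),np.percentile(W[m],[2,50,98],axis=0),np.percentile(l[m],[2,50,98],axis=0))
E
```

```text
time: 2.65
tool_pos: [590.2, 90.6, 329.2]
tcp_rot: [180.0, 0.0, 102.1]
ft_force: [-0.6, -1.1, 0.7]
finger_gap: 85.2
[590.2  90.6 329.2] [180.    0.  102.1]
pocket_edge 0.55 [325.7 232.9] [619.   -8.5  72. ]
well_floor 0.93 [325.1 193.2] [608.7  36.9  30. ]
lever_grip 0.64 [327.  114.6] [584.1 153.4 111. ]
6367 99.55702684756761
-120 [-65.7 -64.2  64.4  66.1]
-100 [-65.4 -63.9  64.5  66.1]
-80 [-65.7 -64.1  64.6  66.2]
-60 [-65.  -64.3  64.7  66.2]
-40 [-65.7 -65.7  66.   66.2]
-20 [-66.  -65.7  65.7  65.8]
0 [-65.3 -65.2  65.8  65.9]
20 [-65.9 -65.7  65.9  66.4]
40 [-66.  -65.7  65.8  66.2]
60 [-65.8 -65.6  65.8  65.9]
80 [-65.5 -65.4  65.7  66. ]
x -60 [-132.3 -130.3   97.1   98. ]
  wall [40.  40.5 97.4]
x -40 [-132.  -131.3   97.3   98. ]
  wall [92.4 92.4 98. ]
x -20 [-131.9 -131.1   97.3   98.1]
  wall [92.4 92.5 97.6]
x 0 [-132.3 -131.2   97.3   97.4]
  wall [92.5 92.5 97.4]
x 20 [-131.8 -131.2   97.5   98.2]
  wall [92.4 92.4 97.7]
x 40 [-132.3 -131.2   97.4   97.6]
  wall [92.6 92.6 97.6]
x 60 [-131.8 -130.2   97.2   97.7]
  wall [40.4 40.7 97.6]
floor [[-59.8 -74.2]
 [ 60.1  97.9]] 29.686023685773165
grip 295 [[573.5 146.5 121. ]
 [584.8 154.4 126.3]
 [596.3 161.9 128.5]] [[-11.3 112.9]
 [ -0.3 119.7]
 [ 11.7 126.8]]
```

View pics/w1.png

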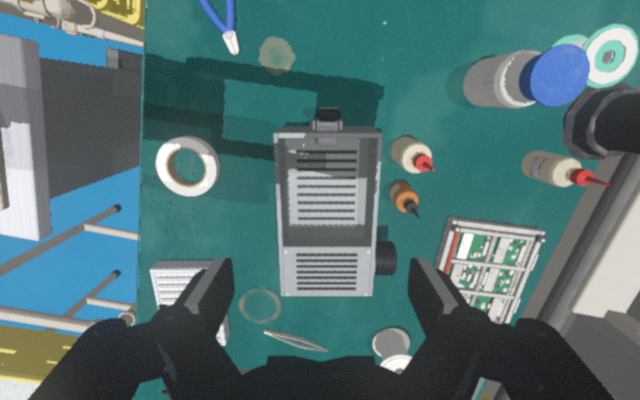

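```bash
python3 - <<'E'
from bench import r
from h import *
np.set_printoptions(precision=4,suppress=True)
s=r.sense()
print(rows(s,[585.2,153.6,170],[180,0,102]),rows(s,[585.2,153.6,97],[180,0,102]))
E
```

```text
[ 0.0647  0.0087  0.1597  0.0009  0.0009 -0.0012] [ 0.0648  0.0087  0.2327  0.0009  0.0009 -0.0012]
```

```bash
python3 -m crank '[[[0.045,0.006,0.05,0,0,0],[0.065,0.009,0.105,0,0,0],[0.065,0.009,0.16,0,0,0],[0.065,0.009,0.2,0,0,0],[0.065,0.009,0.225,0,0,0],[0.065,0.009,0.233,0,0,0],[0.065,0.009,0.233,0,0,0]]]' 0
python3 - <<'E'
from bench import r
from h import *
p,d=r.snapshot("side"); cv2.imwrite("pics/s1.png",cv2.resize(p[150:330,180:400],None,fx=3.4,fy=3.3))
p,d=r.snapshot("wrist"); cv2.imwrite("pics/w2.png",p)
E
```

```text
time: 3.72
tool_pos: [585.6, 153.1, 97.2]
tcp_rot: [179.9, 0.1, 101.9]
ft_force: [0.3, -0.5, -0.2]
finger_gap: 85.2
```

View pics/s1.png

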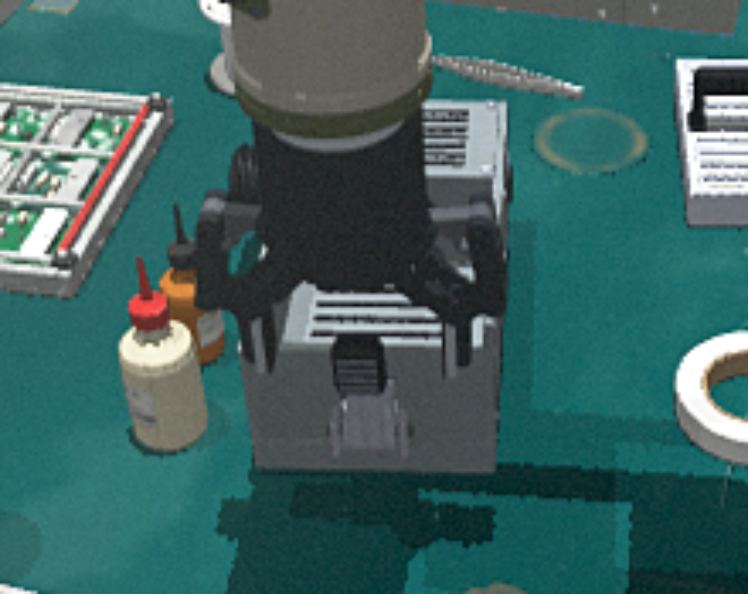

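View pics/w2.png

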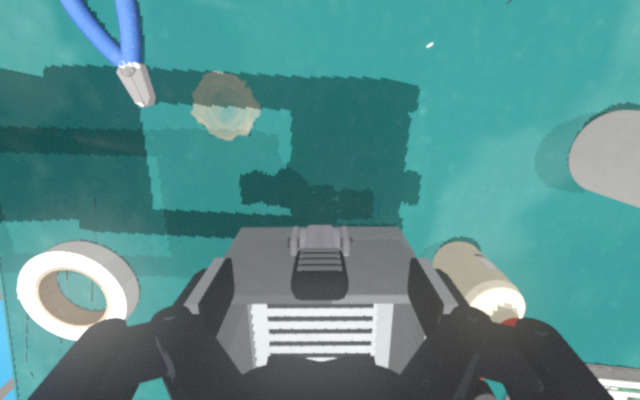

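The fingers straddle the black grip, which sits centred at wrist pixel (320, 270). The gripper is clear of the bottles, so I'm closing.

```bash
python3 -m crank '[[[0,0,0,0,0,0],[0,0,0,0,0,0],[0,0,0,0,0,0],[0,0,0,0,0,0],[0,0,0,0,0,0],[0,0,0,0,0,0]]]' 1 40
cat >> h.py <<'E'
O=np.array([610.4,34.7,0.]); EX=np.array([np.cos(np.radians(12)),np.sin(np.radians(12)),0]); EY=np.array([-EX[1],EX[0],0])
def w2e(p): p=np.asarray(p)-O; return np.array([p@EX,p@EY,p[2]])
def e2w(p): return O+p[0]*EX+p[1]*EY+np.array([0,0,p[2]])
E
cat > arc.py <<'E'
from bench import r
from h import *
import sys
np.set_printoptions(precision=4,suppress=True)
# lever arc: th steps, tool turning by frac of the lever's turn
th0=float(sys.argv[1]); th1=float(sys.argv[2]); n=int(sys.argv[3]); frac=float(sys.argv[4])
s=r.sense(); A=Rt(s["tcp_rot"]); G=s["tool_pos"]-19*A.as_matrix()[:,2]
g=w2e(G); piv=np.array([g[0],105,44]); v=g-piv; print("grasp in ext",g,"radius",np.hypot(v[1],v[2]))
for k in range(1,n+1):
    t=(th1-th0)*k/n
    c,si=np.cos(t),np.sin(t)
    gv=np.array([0,c*v[1]+si*v[2],-si*v[1]+c*v[2]])
    Gn=e2w(piv+gv); q=R.from_rotvec(-t*frac*EX); An=q*A
    P=Gn+19*An.as_matrix()[:,2]
    tt=A.inv().apply(P-s["tool_pos"])/1000; w=(A.inv()*An).as_rotvec()
    print(list(np.round(np.r_[tt,w],3)))
E
python3 arc.py 0.076 1.0 10 0.5
```

```text
time: 4.58
tool_pos: [585.8, 153.7, 99.0]
tcp_rot: [179.9, 0.1, 101.9]
ft_force: [-7.2, -0.3, 7.3]
finger_gap: 25.3
grasp in ext [  0.6173 121.5258 118.0464] radius 75.86806842608112
[np.float64(0.006), np.float64(-0.0), np.float64(0.002), np.float64(-0.0), np.float64(-0.046), np.float64(-0.0)]
[np.float64(0.012), np.float64(-0.0), np.float64(0.004), np.float64(-0.0), np.float64(-0.092), np.float64(-0.0)]
[np.float64(0.017), np.float64(-0.0), np.float64(0.007), np.float64(-0.0), np.float64(-0.139), np.float64(-0.0)]
[np.float64(0.022), np.float64(-0.0), np.float64(0.011), np.float64(-0.0), np.float64(-0.185), np.float64(-0.0)]
[np.float64(0.027), np.float64(-0.0), np.float64(0.015), np.float64(-0.0), np.float64(-0.231), np.float64(-0.0)]
[np.float64(0.031), np.float64(-0.0), np.float64(0.019), np.float64(-0.0), np.float64(-0.277), np.float64(-0.001)]
[np.float64(0.035), np.float64(-0.0), np.float64(0.024), np.float64(-0.0), np.float64(-0.323), np.float64(-0.001)]
[np.float64(0.039), np.float64(-0.0), np.float64(0.029), np.float64(-0.001), np.float64(-0.37), np.float64(-0.001)]
[np.float64(0.042), np.float64(-0.0), np.float64(0.035), np.float64(-0.001), np.float64(-0.416), np.float64(-0.001)]
[np.float64(0.044), np.float64(-0.0), np.float64(0.041), np.float64(-0.001), np.float64(-0.462), np.float64(-0.001)]
```

Gripped at a 25.3 mm gap, which matches the 26 mm grip. Now I'll follow the opening arc.

```bash
python3 -m crank '[[[0.006,0,0.002,0,-0.046,0],[0.012,0,0.004,0,-0.092,0],[0.017,0,0.007,0,-0.139,0],[0.022,0,0.011,0,-0.185,0],[0.027,0,0.015,0,-0.231,0],[0.031,0,0.019,0,-0.277,0],[0.035,0,0.024,0,-0.323,0],[0.039,0,0.029,0,-0.370,0],[0.042,0,0.035,0,-0.416,0],[0.043,0,0.040,0,-0.45,0]]]'
python3 - <<'E'
from bench import r
from h import *
s=r.sense(); A=Rt(s["tcp_rot"]).as_matrix(); print(w2e(s["tool_pos"]-19*A[:,2]),s["ft_force"])
p,d=r.snapshot("side"); cv2.imwrite("pics/s2.png",cv2.resize(p[150:330,180:400],None,fx=3.4,fy=3.3))
E
```

```text
time: 5.82
tool_pos: [576.6, 196.4, 59.7]
tcp_rot: [179.9, 25.9, 101.9]
ft_force: [-7.5, 3.0, 8.3]
finger_gap: 25.5
[  0.50504961 173.47932367  76.75516258] [-7.5328347   2.95978259  8.26118902]
```

View pics/s2.png

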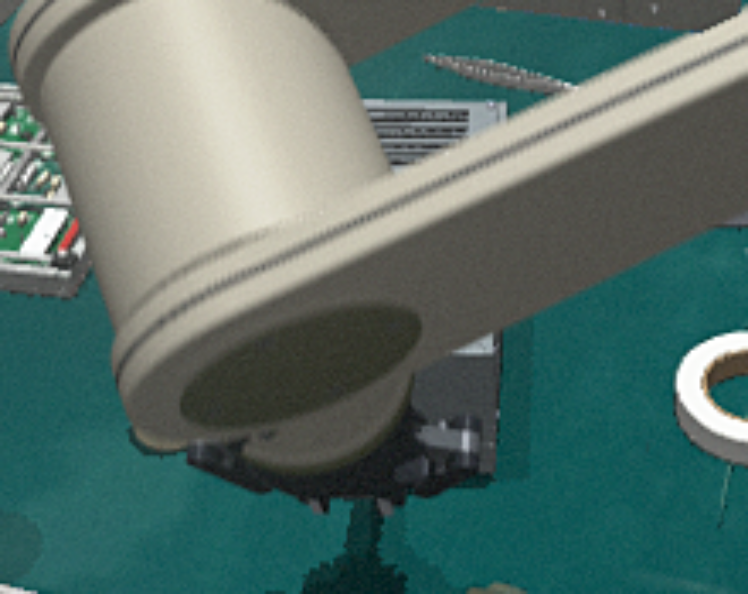

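```bash
python3 -m crank '[[[0,0,0,0,0,0],[0,0,0,0,0,0],[0,0,0,0,0,0],[0,0,-0.02,0,0,0],[0,0,-0.06,0,0,0],[0,0,-0.12,0,0,0],[0,0,-0.18,0,0,0],[0,0,-0.2,0,0,0]]]' 0
python3 - <<'E'
from bench import r
from h import *
np.set_printoptions(precision=4,suppress=True)
s=r.sense()
c=r.get_calibration("wrist")
p,d=r.snapshot("wrist"); cv2.imwrite("pics/w3.png",p)
W=cloud(d,c); e=np.stack([(W-O)@EX,(W-O)@EY,W[...,2]],-1)
m=(np.abs(e[...,0])<14)&(e[...,1]>140)&(e[...,1]<200)&(e[...,2]>40)
print(m.sum(),np.percentile(e[m],[2,50,98],axis=0))
print(rows(s,[424.4,-218.5,300],[180,0,12.8]),rows(s,[520,50,300],[180,0,50]))
p,d=r.snapshot("top"); cv2.imwrite("pics/t3.png",p)
E
```

```text
time: 6.88
tool_pos: [559.0, 285.5, 245.2]
tcp_rot: [179.4, 25.8, 101.8]
ft_force: [0.4, -0.5, -0.3]
finger_gap: 85.5
397 [[-11.7716 153.1237  72.0262]
 [  0.4987 176.9937  82.2745]
 [ 12.1028 182.3172  87.074 ]]
[-0.4432 -0.2365  0.1507  0.3572  0.3472  1.5273] [-0.2242 -0.0869  0.0465  0.2129  0.4141  0.8909]
```

View pics/w3.png

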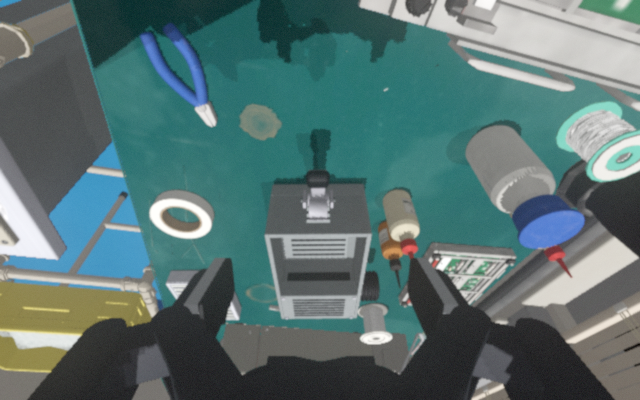

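View pics/t3.png

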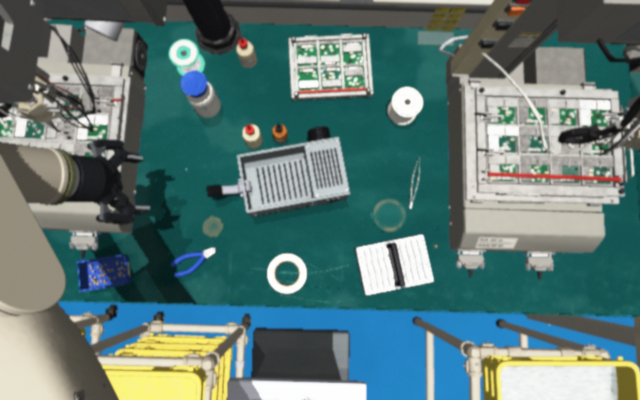

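The lever is fully open: it lies outward at top-view pixel (222, 190), and depth puts its tip at z 87, so about 0.98 rad. Next is the cassette.

```bash
python3 -m crank '[[[-0.443,-0.236,0.151,0.357,0.347,1.527],[-0.443,-0.236,0.151,0.357,0.347,1.527],[-0.443,-0.236,0.151,0.357,0.347,1.527],[-0.443,-0.236,0.151,0.357,0.347,1.527],[-0.443,-0.236,0.151,0.357,0.347,1.527],[-0.443,-0.236,0.151,0.357,0.347,1.527],[-0.443,-0.236,0.151,0.357,0.347,1.527],[-0.443,-0.236,0.151,0.357,0.347,1.527],[-0.443,-0.236,0.151,0.357,0.347,1.527],[-0.443,-0.236,0.151,0.357,0.347,1.527]]]' 0
python3 - <<'E'
from bench import r
from h import *
np.set_printoptions(precision=4,suppress=True)
s=r.sense();print(s["joint_pos"],rows(s,[424.4,-218.5,300],[180,0,12.8]))
E
```

```text
time: 8.22
tool_pos: [422.8, -221.2, 296.2]
tcp_rot: [-180.0, 0.3, 12.5]
ft_force: [0.3, 0.1, 0.1]
finger_gap: 85.3
[-33.6589 -12.6229  98.0491  -0.1505  94.7842  43.8556] [ 0.0021 -0.0023 -0.0038 -0.0008  0.0044 -0.0057]
```

```bash
python3 - <<'E'
from bench import r
from h import *
np.set_printoptions(precision=4,suppress=True)
s=r.sense(); c=r.get_calibration("wrist")
p,d=r.snapshot("wrist"); cv2.imwrite("pics/w4.png",p)
W=cloud(d,c); Z=W[...,2]; near=np.hypot(W[...,0]-424,W[...,1]+219)<120
for zz,t in((28,5),(74,4)):
    m=near&(np.abs(Z-zz)<t); m=cv2.morphologyEx(m.astype(np.uint8),cv2.MORPH_OPEN,np.ones((3,3)))>0
    m&=near&(np.abs(Z-zz)<t)
    print(zz,m.sum(),cv2.minAreaRect(W[m][:,:2].astype(np.float32)),np.median(Z[m]))
print(r.landmark_of("cassette_mid","wrist")[:1])
E
```

```text
28 8406 ((422.9495849609375, -218.45201110839844), (108.66250610351562, 160.2390899658203), 12.444401741027832) 28.299450222391613
74 837 ((422.50860595703125, -218.86265563964844), (97.32765197753906, 13.691428184509277), 12.125657081604004) 73.23769603702607
[{'pixel': [320.2, 162.1], 'conf': 0.62}]
```

View pics/w4.png

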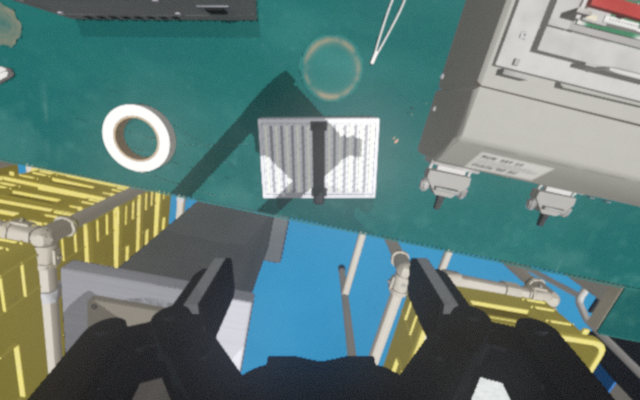

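```bash
python3 - <<'E'
from bench import r
from h import *
np.set_printoptions(precision=4,suppress=True)
s=r.sense();print(rows(s,[422.8,-218.6,46],[180,0,12.3]))
E
```

```text
[-0.     -0.0003  0.2505 -0.0007  0.0043  0.0091]
```

```bash
python3 -m crank '[[[0,0,0.06,0,0.004,0],[0,0,0.12,0,0.004,0],[0,0,0.18,0,0.004,0],[0,0,0.22,0,0.004,0],[0,0,0.245,0,0.004,0],[0,0,0.25,0,0.004,0],[0,0,0.25,0,0.004,0]]]' 0
python3 -m crank '[[[0,0,0,0,0,0],[0,0,0,0,0,0],[0,0,0,0,0,0],[0,0,0,0,0,0],[0,0,0,0,0,0],[0,0,0,0,0,0],[0,0,0,0,0,0]]]' 1 100
```

```text
time: 9.2
tool_pos: [423.2, -218.1, 46.7]
tcp_rot: [-180.0, 0.0, 12.9]
ft_force: [0.1, -0.2, 0.2]
finger_gap: 85.8
time: 10.07
tool_pos: [423.5, -218.3, 47.3]
tcp_rot: [-180.0, 0.0, 12.9]
ft_force: [-1.6, 0.7, 7.0]
finger_gap: 12.3
```

```bash
python3 -m crank '[[[0,0,-0.02,0,0,0],[0,0,-0.06,0,0,0],[0,0,-0.12,0,0,0],[0,0,-0.18,0,0,0],[0,0,-0.23,0,0,0],[0,0,-0.23,0,0,0]]]'
python3 - <<'E'
from bench import r
from h import *
np.set_printoptions(precision=4,suppress=True)
s=r.sense(); print(s["ft_force"],s["finger_gap"])
for n in("side",):
    p,d=r.snapshot(n); cv2.imwrite("pics/s5.png",p[80:330,180:560])
c=r.get_calibration("wrist");p,d=r.snapshot("wrist"); cv2.imwrite("pics/w5.png",p)
W=cloud(d,c); A=Rt(s["tcp_rot"]); T=A.inv().apply((W-s["tool_pos"]).reshape(-1,3)).reshape(W.shape)
# frame top at tool z = 47.3-28=19.3
m=(np.abs(T[...,2]-19.3)<4)&(np.abs(T[...,0])<75)&(np.abs(T[...,1])<95)
q=T[m]; print(m.sum(),cv2.minAreaRect(q[:,:2].astype(np.float32)),np.median(q[:,2]))
B=np.c_[q[:,:2],np.ones(len(q))]; print(np.linalg.lstsq(B,q[:,2],rcond=None)[0])
E
```

```text
time: 10.82
tool_pos: [425.2, -219.6, 281.6]
tcp_rot: [179.7, -0.3, 12.9]
ft_force: [0.7, 0.5, -6.1]
finger_gap: 12.2
[ 0.6581  0.5432 -6.1034] 12.190858435310126
27603 ((2.524822235107422, -0.7654647827148438), (100.52436065673828, 158.78163146972656), 0.03032759390771389) 22.2785021352809
[-0.0036  0.0025 22.2324]
```

View pics/s5.png

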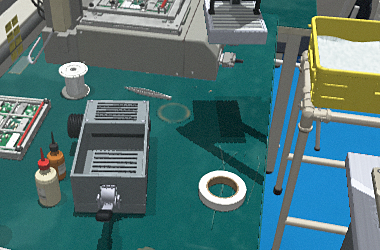

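View pics/w5.png

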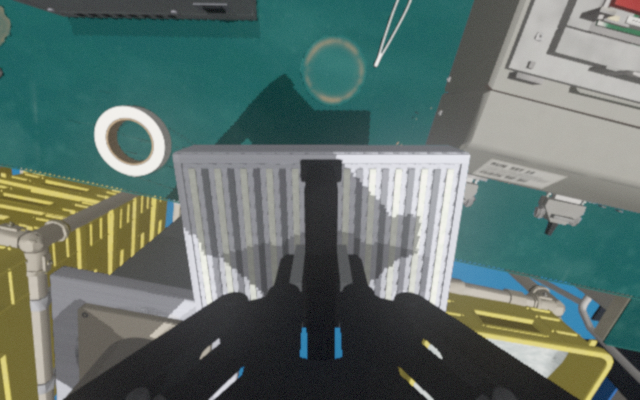

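```bash
cat > cas.py <<'E'
from bench import r
from h import *
import sys
np.set_printoptions(precision=4,suppress=True)
H=48.5; X=1.2
def pose(phi,yb,zb):
    a=np.radians(phi); u=np.array([0,np.cos(a),np.sin(a)]); n=np.array([0,-np.sin(a),np.cos(a)])
    t=np.array([X,yb,zb])+80*u+H*n
    A=R.from_rotvec(a*EX)*Rt([180,0,12])
    return e2w(t),A
def rel(s,P,A):
    S=Rt(s["tcp_rot"]); return np.round(np.r_[S.inv().apply(P-s["tool_pos"])/1000,(S.inv()*A).as_rotvec()],3)
if __name__=="__main__":
    s=r.sense()
    for w in sys.argv[1:]:
        P,A=pose(*map(float,w.split(",")))
        print(w,"TCP",P.round(1),A.as_euler('xyz',degrees=True).round(1),rel(s,P,A).tolist())
    S=Rt(s["tcp_rot"]); M=S.as_matrix(); e=w2e(s["tool_pos"]); 
    phi=np.degrees(np.arctan2(M[:,1]@np.array([0,0,-1]),-M[2,2])); a=np.radians(phi)
    b=e-H*np.array([0,-np.sin(a),np.cos(a)])-80*np.array([0,np.cos(a),np.sin(a)])
    print("now phi",phi,"B",b,"yaw-ish",np.degrees(np.arctan2(M[1,0],M[0,0])),"ft",s["ft_force"],"gap",s["finger_gap"])
E
python3 cas.py 30,-31,160
```

```text
30,-31,160 TCP [608.7  48.7 242. ] [-150.    0.   12.] [0.241, -0.219, 0.034, 0.522, 0.005, 0.016]
now phi 0.08481577604117785 B [-235.753  -288.3767  227.3605] yaw-ish 12.930440188532371 ft [ 0.0962 -0.0324 -5.8416] gap 12.614904672209686
```

```bash
python3 -m crank '[[[0.05,-0.03,0,0.1,0,0],[0.09,-0.075,0,0.2,0.005,0.01],[0.13,-0.12,0.01,0.3,0.005,0.016],[0.17,-0.16,0.02,0.4,0.005,0.016],[0.21,-0.19,0.03,0.48,0.005,0.016],[0.235,-0.213,0.034,0.522,0.005,0.016],[0.241,-0.219,0.034,0.522,0.005,0.016],[0.241,-0.219,0.034,0.522,0.005,0.016]]]'
python3 - <<'E'
from bench import r
from h import *
for n in("side","top"):
    p,d=r.snapshot(n); c=r.get_calibration(n); np.savez(n+"6.npz",p=p,d=d,**c)
    q=p[60:330,150:450] if n=="side" else p[80:260,180:420]
    cv2.imwrite(f"pics/{n}6.png",cv2.resize(q,None,fx=2,fy=2))
E
python3 cas.py 30,-31,160 30,-31,36
```

```text
time: 11.92
tool_pos: [607.9, 49.4, 239.8]
tcp_rot: [-150.0, 0.2, 12.0]
ft_force: [-0.8, -0.7, -4.9]
finger_gap: 12.1
30,-31,160 TCP [608.7  48.7 242. ] [-150.    0.   12.] [0.0, -0.0, -0.0, 0.001, 0.001, -0.001]
30,-31,36 TCP [608.7  48.7 118. ] [-150.    0.   12.] [0.001, 0.062, 0.107, 0.001, 0.001, -0.001]
now phi 29.955034129105524 B [  0.8836 -31.1617 159.5207] yaw-ish 11.957980333095621 ft [-0.3405 -0.5306 -4.8694] gap 11.969267628928742
```

View pics/side6.png

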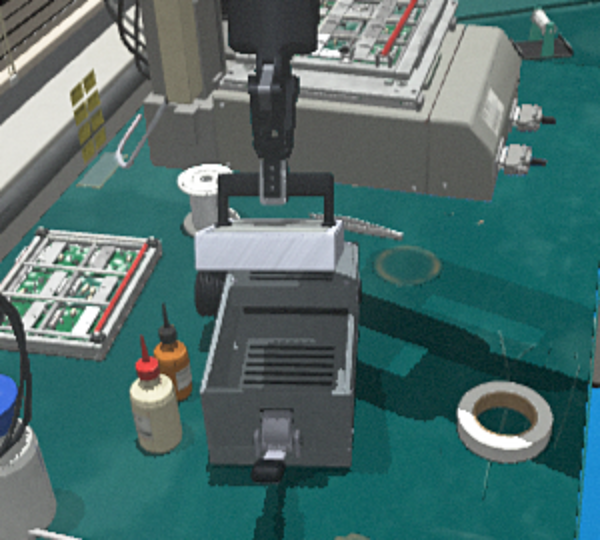

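View pics/top6.png

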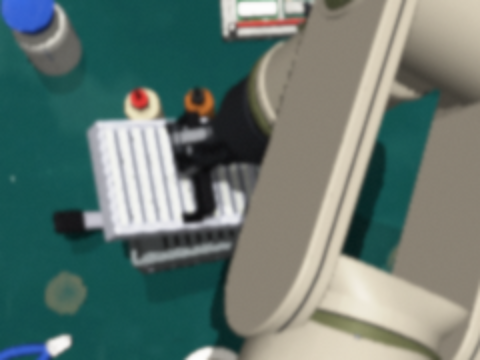

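```bash
python3 - <<'E'
from bench import r
from h import *
from cas import H
np.set_printoptions(precision=1,suppress=True)
a=np.radians(30); u=np.array([0,np.cos(a),np.sin(a)]); n=np.array([0,-np.sin(a),np.cos(a)])
for cam in("side","top"):
    z=np.load(cam+"6.npz"); c=dict(mtx=z["mtx"],cam_to_world=z["cam_to_world"]); W=cloud(z["d"],c)
    e=np.stack([(W-O)@EX,(W-O)@EY,W[...,2]],-1)-np.array([0,-31.2,159.5])
    U=e@u; N=e@n; X=e[...,0]
    m=(U>20)&(U<175)&(N>-10)&(N<45)&(np.abs(X)<75)
    m=cv2.erode(m.astype(np.uint8),np.ones((2,2)))>0
    print(cam,m.sum(),"X",np.percentile(X[m],[0.5,2,98,99.5]),"U",np.percentile(U[m],[2,90,99,99.8]),"N",np.percentile(N[m],[0.5,2,50,98]))
    k=m&(U>150)&(U<170); print(" end face U",np.median(U[k&(N<24)&(N>4)]),"N range",np.percentile(N[k],[1,99]))
    k=m&(N>20)&(U<150)&(U>90); print(" top N",np.percentile(N[k],[10,50,90]))
    # extractor in the same camera
    e=e+np.array([0,-31.2,159.5]); m=(np.abs(e[...,2]-100)<5)&(np.abs(e[...,0])<75)&(np.abs(e[...,1])<140)
    print(" rim X",np.percentile(e[m][:,0],[1,99]),"Y",np.percentile(e[m][:,1],[1,99]),"z",np.median(e[m][:,2]))
print(r.sense()["time"])
E
```

```text
side 1724 X [-57.2 -57.   47.7  50.5] U [ 53.1 160.9 162.5 163. ] N [-0.4  0.2 18.3 36.4]
 end face U 159.59865322210769 N range [-0.4 28.5]
 top N [27.6 28.2 28.9]
 rim X [-66.8  64.2] Y [-119.9  102.1] z 99.97836133781072
top 2826 X [-54.5 -54.2  49.9  51.8] U [ 24.7 157.  159.1 159.4] N [ 5.   8.2 28.1 31.8]
 end face U 158.25572822989574 N range [ 6.  31.2]
 top N [26.3 28.2 30.1]
 rim X [-64.1  19.4] Y [-55.2  99.1] z 98.5857208454861
12.025
```

```bash
sed -i 's/X=1.2/X=2.3/' cas.py; python3 cas.py 30,-31,80 30,-31,38
```

```text
30,-31,80 TCP [609.7  48.9 162. ] [-150.    0.   12.] [0.002, 0.04, 0.069, 0.001, 0.001, -0.001]
30,-31,38 TCP [609.7  48.9 120. ] [-150.    0.   12.] [0.002, 0.061, 0.105, 0.001, 0.001, -0.001]
now phi 29.955034129105524 B [  0.8836 -31.1617 159.5207] yaw-ish 11.957980333095621 ft [-0.3405 -0.5306 -4.8694] gap 11.969267628928742
```

```bash
python3 -m crank '[[[0.002,0.015,0.026,0,0,0],[0.002,0.03,0.052,0,0,0],[0.002,0.042,0.073,0,0,0],[0.002,0.050,0.086,0,0,0],[0.002,0.057,0.098,0,0,0],[0.002,0.061,0.105,0,0,0],[0.002,0.061,0.105,0,0,0]]]'
python3 cas.py 30,-45,36 30,-57,35
python3 - <<'E'
from bench import r
from h import *
p,d=r.snapshot("side"); cv2.imwrite("pics/s7.png",cv2.resize(p[110:310,200:400],None,fx=3,fy=3))
E
```

```text
time: 12.9
tool_pos: [610.0, 48.5, 119.7]
tcp_rot: [-150.0, 0.1, 12.0]
ft_force: [-0.1, 1.2, -5.8]
finger_gap: 12.1
30,-45,36 TCP [612.6  35.2 118. ] [-150.    0.   12.] [-0.0, 0.013, -0.005, 0.001, 0.002, -0.002]
30,-57,35 TCP [615.1  23.5 117. ] [-150.    0.   12.] [-0.0, 0.023, -0.01, 0.001, 0.002, -0.002]
now phi 29.970610274515856 B [  2.5318 -31.4663  37.705 ] yaw-ish 11.962215004185593 ft [-0.0991  1.2422 -5.7757] gap 12.106383650392557
```

View pics/s7.png

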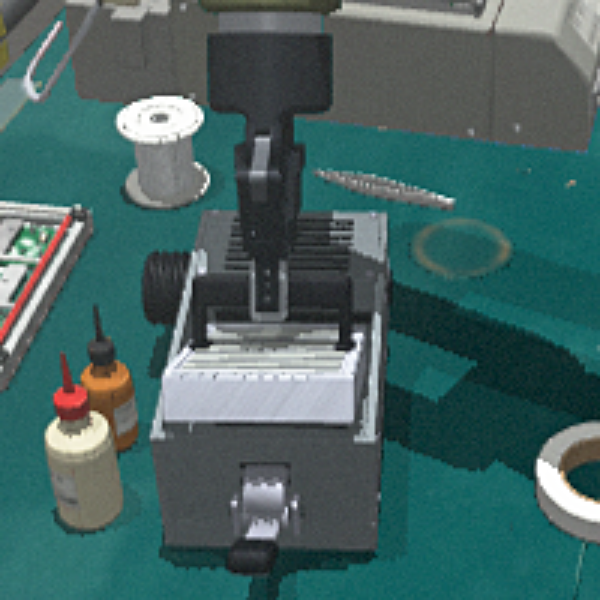

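```bash
cat > chk.py <<'E'
from bench import r
from h import *
np.set_printoptions(precision=1,suppress=True)
p,d=r.snapshot("side"); c=r.get_calibration("side"); W=cloud(d,c)
cv2.imwrite("pics/last.png",cv2.resize(p[110:310,200:400],None,fx=3,fy=3))
e=np.stack([(W-O)@EX,(W-O)@EY,W[...,2]],-1)
hsv=cv2.cvtColor(p,cv2.COLOR_BGR2HSV)
def rng(m,k,q=(0.5,2,98,99.5)): return np.percentile(e[m][:,k],q) if m.sum()>20 else None
# brightness separates cassette (bright) from grey case
b=hsv[...,2]>150
box=(np.abs(e[...,0])<75)&(e[...,1]>-60)&(e[...,1]<125)&(e[...,2]>50)&(e[...,2]<160)&(hsv[...,1]<60)
m=box&b&(e[...,1]>40)&(e[...,2]>108); print("cass end X",rng(m,0),"Y",rng(m,1),"Z",rng(m,2),m.sum())
m=(np.abs(e[...,2]-100)<3)&(np.abs(e[...,0])<72)&(np.abs(e[...,1])<99)&~b; print("rim X",rng(m,0),m.sum())
E
python3 chk.py
```

```text
cass end X [-54.3 -52.7  52.   53.7] Y [ 40.6  42.3 105.7 106.5] Z [115.  115.9 144.1 144.9] 1437
rim X [-66.9 -66.6  64.1  64.9] 773
```

```bash
sed -i 's/X=2.3/X=1.7/' cas.py; python3 -m crank '[[[-0.0005,0.007,-0.003,0,0.001,0],[-0.0005,0.013,-0.006,0,0.001,0],[-0.0005,0.019,-0.008,0,0.001,0],[-0.0005,0.023,-0.010,0,0.001,0],[-0.0005,0.023,-0.010,0,0.001,0]]]'
python3 cas.py 26,-63,34.5 22,-69,34 18,-73,34 14,-76,34 10,-78,33 5,-79.5,32.5 0,-80.5,32 0,-80.5,30.5
python3 chk.py
```

```text
time: 13.62
tool_pos: [615.1, 23.9, 117.3]
tcp_rot: [-150.0, 0.0, 11.9]
ft_force: [-0.6, 1.3, -8.8]
finger_gap: 12.0
26,-63,34.5 TCP [614.6  23.  113.2] [-154.    0.   12.] [-0.001, 0.003, 0.003, -0.069, -0.0, -0.002]
22,-69,34 TCP [614.8  22.3 108.9] [-158.    0.   12.] [-0.001, 0.005, 0.006, -0.139, -0.0, -0.002]
18,-73,34 TCP [614.5  23.4 104.8] [-162.    0.   12.] [-0.001, 0.006, 0.011, -0.209, -0.0, -0.002]
14,-76,34 TCP [614.2  25.2 100.4] [-166.   -0.   12.] [-0.001, 0.007, 0.015, -0.279, -0.0, -0.002]
10,-78,33 TCP [613.7  27.6  94.7] [-170.    0.   12.] [-0.001, 0.008, 0.022, -0.349, 0.0, -0.002]
5,-79.5,32.5 TCP [612.9  31.1  87.8] [-175.    0.   12.] [-0.001, 0.008, 0.029, -0.436, 0.0, -0.002]
0,-80.5,32 TCP [612.2  34.6  80.5] [180.   0.  12.] [-0.001, 0.009, 0.037, -0.523, 0.0, -0.002]
0,-80.5,30.5 TCP [612.2  34.6  79. ] [180.   0.  12.] [-0.001, 0.01, 0.039, -0.523, 0.0, -0.002]
now phi 29.96876463827153 B [  2.3263 -56.6421  35.2773] yaw-ish 11.914870997603742 ft [-0.6144  1.2537 -8.7502] gap 11.999898629323885
cass end X [-54.6 -52.9  51.3  52.8] Y [41.3 44.9 80.6 81.5] Z [116.2 117.5 141.4 142.3] 1152
rim X [-66.9 -66.7  64.7  64.9] 494
```

View pics/last.png

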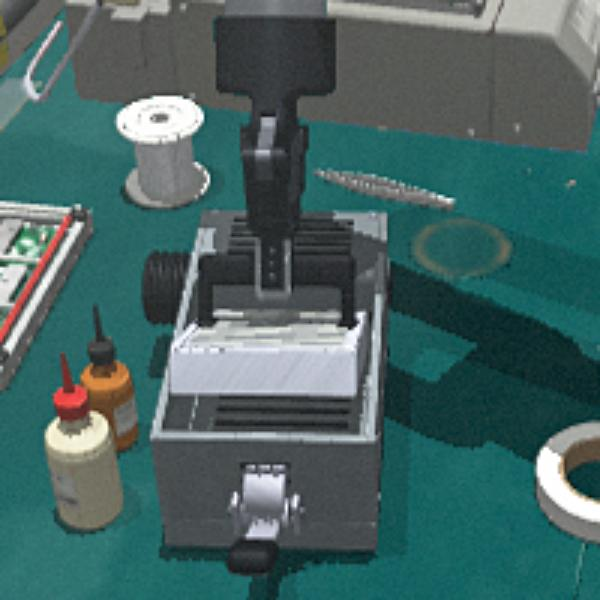

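```bash
python3 cas.py 30,-55,32 26,-60,32 22,-65,32 18,-70,32 14,-74,32 10,-77,32 5,-79,32 0,-80.5,32
```

```text
30,-55,32 TCP [614.1  25.3 114. ] [-150.    0.   12.] [-0.001, 0.0, 0.004, 0.001, -0.0, -0.002]
26,-60,32 TCP [614.   25.9 110.7] [-154.    0.   12.] [-0.001, 0.001, 0.007, -0.069, -0.0, -0.002]
22,-65,32 TCP [613.9  26.3 106.9] [-158.    0.   12.] [-0.001, 0.003, 0.01, -0.139, -0.0, -0.002]
18,-70,32 TCP [613.9  26.3 102.8] [-162.    0.   12.] [-0.001, 0.005, 0.014, -0.209, -0.0, -0.002]
14,-74,32 TCP [613.7  27.1  98.4] [-166.   -0.   12.] [-0.001, 0.006, 0.018, -0.278, 0.0, -0.002]
10,-77,32 TCP [613.4  28.6  93.7] [-170.    0.   12.] [-0.001, 0.008, 0.023, -0.348, 0.0, -0.002]
5,-79,32 TCP [612.8  31.6  87.3] [-175.    0.   12.] [-0.001, 0.008, 0.03, -0.435, 0.0, -0.002]
0,-80.5,32 TCP [612.2  34.6  80.5] [180.   0.  12.] [-0.001, 0.009, 0.037, -0.523, 0.0, -0.002]
now phi 29.950615208923605 B [  2.3163 -56.6267  35.3089] yaw-ish 11.919424500905109 ft [-0.4567  0.8273 -8.3525] gap 11.957938064172176
```

```bash
python3 -m crank '[[[-0.001,0,0.004,0,0,-0.002],[-0.001,0,0.004,0,0,-0.002],[-0.001,0.001,0.007,-0.069,0,-0.002],[-0.001,0.003,0.010,-0.139,0,-0.002],[-0.001,0.003,0.010,-0.139,0,-0.002]]]'; python3 cas.py 18,-70,32 14,-74,32 10,-77,32 5,-79,32 0,-80.5,32
```

```text
time: 14.3
tool_pos: [613.7, 27.1, 108.0]
tcp_rot: [-158.0, -0.1, 12.1]
ft_force: [-0.7, 0.5, -4.2]
finger_gap: 12.4
18,-70,32 TCP [613.9  26.3 102.8] [-162.    0.   12.] [0.0, 0.003, 0.004, -0.069, -0.001, 0.003]
14,-74,32 TCP [613.7  27.1  98.4] [-166.   -0.   12.] [0.0, 0.004, 0.009, -0.139, -0.001, 0.003]
10,-77,32 TCP [613.4  28.6  93.7] [-170.    0.   12.] [0.0, 0.004, 0.014, -0.209, -0.001, 0.003]
5,-79,32 TCP [612.8  31.6  87.3] [-175.    0.   12.] [0.0, 0.004, 0.021, -0.296, -0.001, 0.002]
0,-80.5,32 TCP [612.2  34.6  80.5] [180.   0.  12.] [0.0, 0.003, 0.028, -0.384, -0.001, 0.002]
now phi 21.979895316926935 B [  1.6399 -64.1157  33.0647] yaw-ish 12.126364192827358 ft [-0.6801  0.5414 -4.156 ] gap 12.351716620897413
```

Free: the force is back to roughly the cassette's weight. Continuing to level it.

```bash
python3 -m crank '[[[0,0.003,0.004,-0.069,0,0.001],[0,0.004,0.009,-0.139,0,0.001],[0,0.004,0.014,-0.209,0,0.001],[0,0.004,0.014,-0.209,0,0.001]]]'; python3 cas.py  5,-79,32 0,-80.5,32; python3 chk.py
```

```text
time: 14.8
tool_pos: [612.8, 29.8, 93.4]
tcp_rot: [-169.9, -0.0, 12.2]
ft_force: [0.1, 1.0, -5.0]
finger_gap: 12.4
5,-79,32 TCP [612.8  31.6  87.3] [-175.    0.   12.] [0.0, -0.001, 0.006, -0.09, -0.0, 0.003]
0,-80.5,32 TCP [612.2  34.6  80.5] [180.   0.  12.] [0.0, -0.002, 0.014, -0.177, -0.0, 0.003]
now phi 10.128132895670767 B [  1.3343 -75.4753  31.6345] yaw-ish 12.159873335742585 ft [ 0.0506  1.0433 -5.0395] gap 12.417507292739234
cass end X None Y None Z None 0
rim X [-66.9 -66.7  64.2  64.8] 793
```

View pics/last.png

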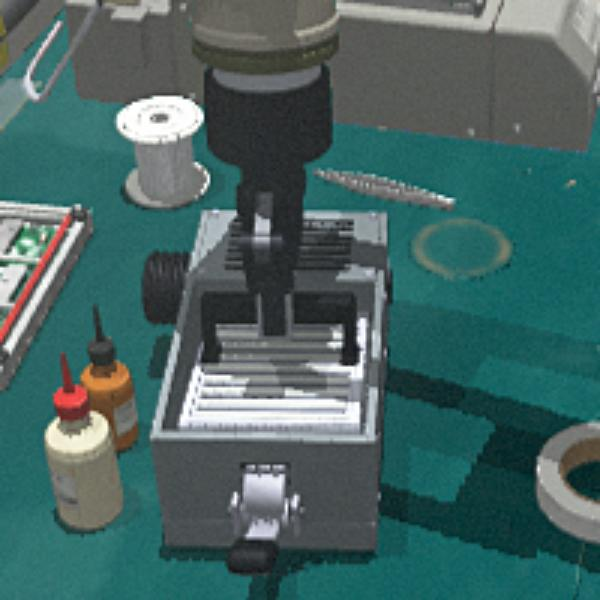

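```bash
python3 -m crank '[[[0,0,0.003,-0.045,0,0.002],[0,0,0.006,-0.09,0,0.003],[0,-0.001,0.010,-0.135,0,0.003],[0,-0.002,0.014,-0.177,0,0.003],[0,-0.002,0.0145,-0.177,0,0.003],[0,-0.002,0.0145,-0.177,0,0.003]]]'; python3 cas.py  0,-80.5,32 0,-80.5,30.5; python3 chk.py
```

```text
time: 15.6
tool_pos: [612.1, 33.2, 79.6]
tcp_rot: [-179.9, 0.0, 11.9]
ft_force: [0.2, -1.2, -5.8]
finger_gap: 12.1
0,-80.5,32 TCP [612.2  34.6  80.5] [180.   0.  12.] [0.0, -0.001, -0.001, -0.002, 0.0, -0.002]
0,-80.5,30.5 TCP [612.2  34.6  79. ] [180.   0.  12.] [0.0, -0.001, 0.001, -0.002, 0.0, -0.002]
now phi 0.11839558847079622 B [  1.3461 -81.7011  30.9803] yaw-ish 11.90864734084282 ft [ 0.2336 -1.2232 -5.8336] gap 12.110588968928067
cass end X None Y None Z None 0
rim X [-66.9 -66.7  64.5  65. ] 639
```

View pics/last.png

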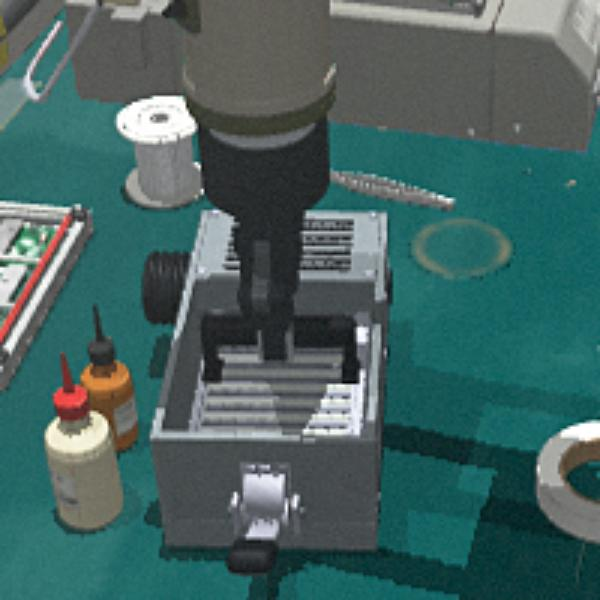

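```bash
python3 -m crank '[[[0,0,0.001,0,0,0],[0,0,0.002,0,0,0],[0,0,0.002,0,0,0]]]'; python3 cas.py
```

```text
time: 16.02
tool_pos: [612.3, 32.9, 77.8]
tcp_rot: [-179.9, -0.0, 11.9]
ft_force: [-0.1, 0.2, -4.3]
finger_gap: 12.4
now phi 0.09784784597895811 B [  1.5239 -82.0825  29.2049] yaw-ish 11.880066558176116 ft [-0.1135  0.1753 -4.2744] gap 12.41465565941782
```

```bash
python3 -m crank '[[[0,0,0.001,0,0,0],[0,0,0.0015,0,0,0]]]'; python3 -m crank '[[[0,0,0,0,0,0],[0,0,0,0,0,0],[0,0,0,0,0,0],[0,0,-0.01,0,0,0],[0,0,-0.05,0,0,0],[0,0,-0.11,0,0,0],[0,0,-0.17,0,0,0],[0,0,-0.22,0,0,0]]]' 0.4
cat > chkw.py <<'E'
from bench import r
from h import *
np.set_printoptions(precision=2,suppress=True)
s=r.sense(); c=r.get_calibration("wrist"); p,d=r.snapshot("wrist"); cv2.imwrite("pics/wlast.png",p); W=cloud(d,c)
e=np.stack([(W-O)@EX,(W-O)@EY,W[...,2]],-1)
b=cv2.cvtColor(p,cv2.COLOR_BGR2GRAY)
m=(np.abs(e[...,2]-58)<4)&(np.abs(e[...,0])<62)&(e[...,1]>-51)&(e[...,1]<97)
q=e[m]
if len(q)>50:
    print("frame top n",len(q),"X",np.percentile(q[:,0],[0.5,99.5]),"Y",np.percentile(q[:,1],[0.5,99,99.8]),"plane",np.linalg.lstsq(np.c_[q[:,:2],np.ones(len(q))],q[:,2],rcond=None)[0]*[1000,1000,1])
m=(np.abs(e[...,2]-104)<3.0)&(np.abs(e[...,0])<52)&(np.abs(e[...,1])<20)
if m.sum()>20: print("bar top",m.sum(),np.percentile(e[m],[1,50,99],axis=0))
m=(np.abs(e[...,2]-100)<4)&(np.abs(e[...,0])<72)&(e[...,1]>85)&(e[...,1]<106)
if m.sum()>20: print("end wall Y",np.percentile(e[m][:,1],[1,99]),"rim X",np.percentile(e[m][:,0],[0.5,99.5]))
m=(np.abs(e[...,0])<14)&(e[...,1]>108)&(e[...,1]<200)&(e[...,2]>40)
if m.sum()>20: print("lever",m.sum(),np.percentile(e[m],[1,50,99],axis=0))
print(s["time"],s["tool_pos"],s["tcp_rot"])
E
python3 chkw.py
```

```text
time: 16.27
tool_pos: [612.7, 32.9, 77.4]
tcp_rot: [-179.9, -0.1, 11.9]
ft_force: [-4.9, -1.2, 7.3]
finger_gap: 12.4
time: 17.27
tool_pos: [612.8, 32.6, 301.3]
tcp_rot: [-180.0, -0.2, 11.9]
ft_force: [1.2, 0.1, -0.8]
finger_gap: 51.7
frame top n 7722 X [-60.21  54.6 ] Y [-50.46  94.37  94.76] plane [ 0.    1.21 58.27]
bar top 908 [[-45.91  -9.03 101.08]
 [  4.23  -2.18 103.28]
 [ 48.21   3.83 105.25]]
end wall Y [ 85.93 100.32] rim X [-64.86  66.03]
lever 1093 [[-12.04 111.08  45.17]
 [  1.05 153.51  72.33]
 [ 12.84 179.05  87.31]]
17.275 [612.77  32.55 301.33] [-179.95   -0.24   11.89]
```

View pics/wlast.png

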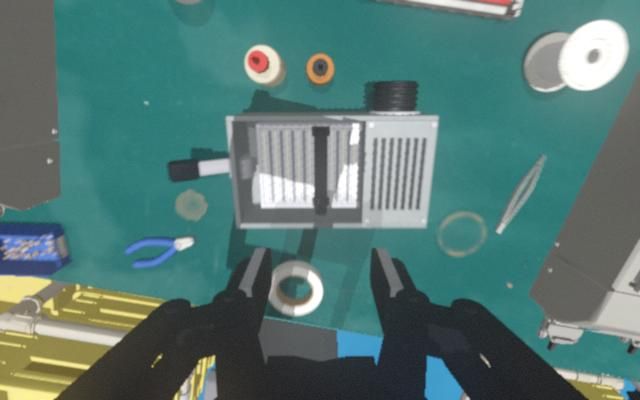

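Cassette is flat: top plane at z 58.3, slope about 0.001, bar at y ≈ -2.2. The lever is still open and both bottles are standing, at wrist pixels (263, 65) and (320, 68). I'll go back to the lever.

```bash
python3 - <<'E'
from bench import r
from h import *
np.set_printoptions(precision=4,suppress=True)
s=r.sense();print(rows(s,[559,285.5,245],[180,25.9,101.9]))
E
```

```text
[-0.0035 -0.2592  0.0641 -0.3428 -0.364  -1.545 ]
```

```bash
python3 -m crank '[[[-0.0035,-0.06,0,-0.08,-0.08,-0.34],[-0.0035,-0.259,0.04,-0.343,-0.364,-1.545],[-0.0035,-0.259,0.064,-0.343,-0.364,-1.545],[-0.0035,-0.259,0.064,-0.343,-0.364,-1.545],[-0.0035,-0.259,0.064,-0.343,-0.364,-1.545],[-0.0035,-0.259,0.064,-0.343,-0.364,-1.545],[-0.0035,-0.259,0.064,-0.343,-0.364,-1.545],[-0.0035,-0.259,0.064,-0.343,-0.364,-1.545],[-0.0035,-0.259,0.064,-0.343,-0.364,-1.545],[-0.0035,-0.259,0.064,-0.343,-0.364,-1.545]]]' 0
python3 chkw.py
python3 - <<'E'
from bench import r
from h import *
np.set_printoptions(precision=4,suppress=True)
s=r.sense();print(rows(s,[559,285.5,245],[180,25.9,101.9]),rows(s,[576.6,196.4,59.7],[180,25.9,101.9]))
E
```

```text
time: 18.58
tool_pos: [558.5, 285.9, 245.1]
tcp_rot: [180.0, 25.9, 101.9]
ft_force: [-0.7, 0.0, 0.0]
finger_gap: 85.3
frame top n 2143 X [-59.83  60.31] Y [-37.42  76.23  77.52] plane [ 0.87 -0.42 58.12]
bar top 346 [[-46.2   -6.39 101.03]
 [  0.21   0.25 103.1 ]
 [ 47.93   4.83 104.41]]
end wall Y [ 86.45 101.27] rim X [-64.86  65.6 ]
lever 833 [[-12.75 108.44  42.36]
 [  0.42 134.87  68.05]
 [ 13.55 182.25  87.14]]
18.575 [558.46 285.88 245.11] [180.    25.89 101.92]
[ 0.      0.0002  0.0004  0.     -0.0006 -0.0021] [-0.0009 -0.001   0.2067  0.     -0.0006 -0.0021]
```

View pics/wlast.png

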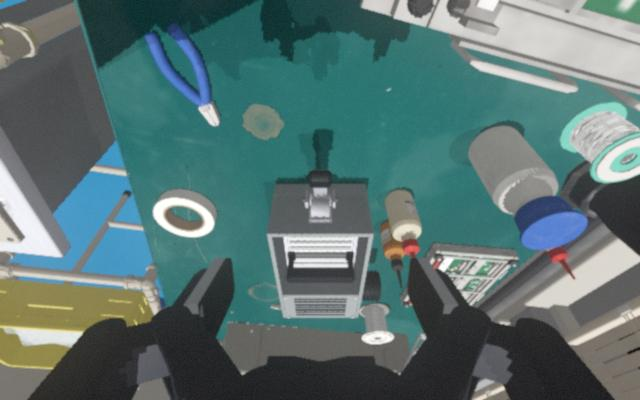

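```bash
python3 -m crank '[[[-0.001,-0.001,0.055,0,0,0],[-0.001,-0.001,0.11,0,0,0],[-0.001,-0.001,0.16,0,0,0],[-0.001,-0.001,0.19,0,0,0],[-0.001,-0.001,0.205,0,0,0],[-0.001,-0.001,0.206,0,0,0],[-0.001,-0.001,0.206,0,0,0]]]' 0
python3 -m crank '[[[0,0,0,0,0,0],[0,0,0,0,0,0],[0,0,0,0,0,0],[0,0,0,0,0,0],[0,0,0,0,0,0],[0,0,0,0,0,0]]]' 1 60
sed -i 's/print(list(np.round(np.r_\[tt,w\],3)))/print(np.round(np.r_[tt,w],3).tolist())/' arc.py
python3 arc.py 0.98 -0.03 10 0.5
```

```text
time: 19.5
tool_pos: [577.6, 197.4, 62.1]
tcp_rot: [179.8, 25.8, 101.7]
ft_force: [-0.3, 0.2, 0.7]
finger_gap: 85.8
time: 20.25
tool_pos: [576.3, 197.9, 62.2]
tcp_rot: [179.9, 25.8, 101.7]
ft_force: [-9.1, 2.2, 5.4]
finger_gap: 25.0
grasp in ext [  0.6377 175.0222  79.2636] radius 78.40041811700091
[-0.006, 0.0, -0.005, 0.0, 0.05, -0.0]
[-0.012, 0.0, -0.008, 0.0, 0.101, -0.0]
[-0.018, 0.0, -0.012, 0.001, 0.151, -0.0]
[-0.024, 0.0, -0.014, 0.001, 0.202, -0.0]
[-0.031, 0.0, -0.016, 0.001, 0.252, -0.0]
[-0.038, 0.0, -0.017, 0.001, 0.303, -0.0]
[-0.045, 0.0, -0.017, 0.002, 0.353, -0.0]
[-0.052, 0.0, -0.017, 0.002, 0.404, -0.0]
[-0.059, 0.0, -0.016, 0.002, 0.454, -0.0]
[-0.066, 0.0, -0.014, 0.002, 0.505, -0.0]
```

```bash
python3 -m crank '[[[-0.006,0,-0.005,0,0.05,0],[-0.012,0,-0.008,0,0.101,0],[-0.018,0,-0.012,0.001,0.151,0],[-0.024,0,-0.014,0.001,0.202,0],[-0.031,0,-0.016,0.001,0.252,0],[-0.038,0,-0.017,0.001,0.303,0],[-0.045,0,-0.017,0.002,0.353,0],[-0.052,0,-0.017,0.002,0.404,0],[-0.052,0,-0.017,0.002,0.404,0]]]'
python3 arc.py 0.18 -0.04 4 0.5
```

```text
time: 21.38
tool_pos: [584.2, 159.4, 99.8]
tcp_rot: [-180.0, 2.5, 101.7]
ft_force: [0.7, 4.7, -3.3]
finger_gap: 24.5
grasp in ext [  0.3117 128.296  118.7836] radius 78.32811710671193
[-0.004, 0.0, -0.001, 0.0, 0.027, -0.0]
[-0.007, 0.0, -0.002, 0.0, 0.055, -0.0]
[-0.011, 0.0, -0.002, 0.0, 0.082, -0.0]
[-0.015, 0.0, -0.003, 0.001, 0.11, -0.0]
```

```bash
python3 -m crank '[[[-0.004,0,-0.001,0,0.027,0],[-0.007,0,-0.002,0,0.055,0],[-0.011,0,-0.002,0,0.082,0],[-0.014,0,-0.003,0,0.1,0],[-0.015,0,-0.003,0,0.1,0]]]'
python3 arc.py 0.0 -0.04 1 0.5
```

```text
time: 22.0
tool_pos: [586.9, 146.2, 103.0]
tcp_rot: [-180.0, -3.3, 101.7]
ft_force: [2.0, 8.8, -4.1]
finger_gap: 24.8
grasp in ext [  0.2428 112.8389 122.013 ] radius 78.40581951311084
[-0.003, 0.0, -0.0, 0.0, 0.02, -0.0]
```

```bash
python3 -m crank '[[[-0.003,0,0,0,0,0],[-0.005,0,0,0,0,0],[-0.005,0,0,0,0,0]]]'
python3 arc.py 0.0 -0.04 1 0.5; python3 chk.py
```

```text
time: 22.38
tool_pos: [587.8, 143.0, 103.2]
tcp_rot: [180.0, -3.4, 101.7]
ft_force: [-1.4, 6.7, 1.1]
finger_gap: 24.6
grasp in ext [  0.3669 109.5038 122.1792] radius 78.30885910513854
[-0.003, 0.0, -0.0, 0.0, 0.02, 0.0]
cass end X None Y None Z None 18
rim X [-67.  -66.9  63.4  64.4] 273
```

View pics/last.png

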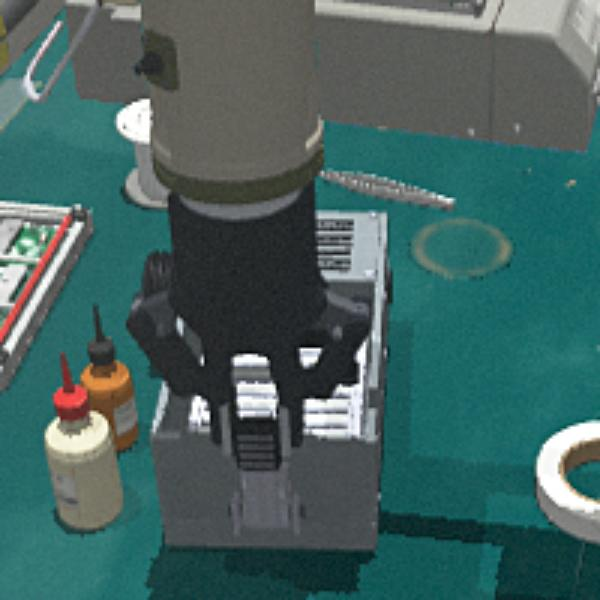

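```bash
python3 -m crank '[[[-0.002,0,0,0,0,0],[-0.004,0,0,0,0,0],[-0.004,0,0,0,0,0]]]'
python3 arc.py 0.0 -0.04 1 0.5
```

```text
time: 22.8
tool_pos: [587.8, 142.6, 103.2]
tcp_rot: [180.0, -3.6, 101.8]
ft_force: [-2.0, 15.8, 1.1]
finger_gap: 24.8
grasp in ext [  0.3341 109.0476 122.157 ] radius 78.26172529182602
[-0.003, 0.0, -0.0, 0.0, 0.02, 0.0]
```

```bash
python3 -m crank '[[[-0.002,0,0,0,0,0],[-0.005,0,0,0,0,0],[-0.005,0,0,0,0,0]]]'
python3 -m crank '[[[0,0,0,0,0,0],[0,0,0,0,0,0],[0,0,0,0,0,0],[0,0,-0.02,0,0,0],[0,0,-0.06,0,0,0],[0,0,-0.12,0,0,0],[0,0,-0.18,0,0,0],[0,0,-0.22,0,0,0],[0,0,-0.22,0,0,0]]]' 0
python3 chkw.py; python3 chk.py
```

```text
time: 23.18
tool_pos: [587.9, 142.5, 103.2]
tcp_rot: [180.0, -4.0, 101.9]
ft_force: [-2.6, 20.0, 1.6]
finger_gap: 25.0
time: 24.3
tool_pos: [593.0, 127.1, 329.9]
tcp_rot: [179.4, -3.9, 101.9]
ft_force: [-0.0, 1.8, -0.1]
finger_gap: 85.2
frame top n 5356 X [-59.85  60.27] Y [-50.65  82.07  86.43] plane [ 0.97  1.15 58.12]
bar top 638 [[-46.91 -10.12 101.16]
 [ -0.57  -3.33 103.23]
 [ 47.45   2.5  105.12]]
end wall Y [ 86.25 100.23] rim X [-65.42  65.72]
lever 321 [[-12.76 109.34  48.51]
 [  0.07 117.61 127.2 ]
 [ 12.83 122.7  130.17]]
24.3 [593.02 127.13 329.87] [179.4   -3.9  101.92]
cass end X None Y None Z None 12
rim X [-66.9 -66.6  64.   64.6] 878
```

View pics/last.png

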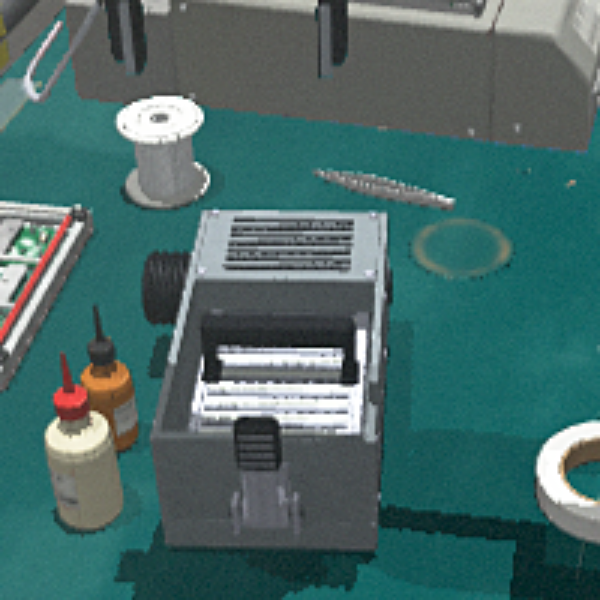

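View pics/wlast.png

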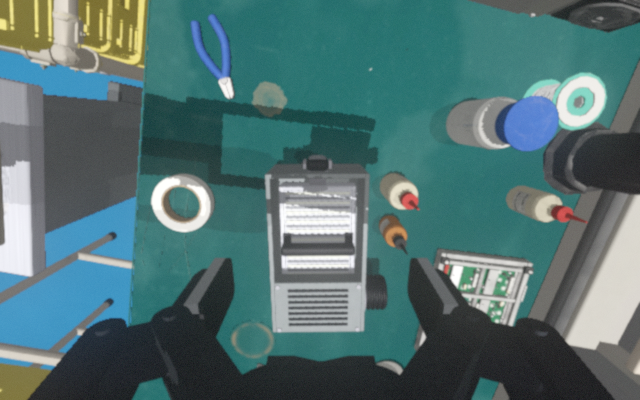

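The lever is upright: its tip spans y 109–123, against 108.5–122.5 for fully closed. The cassette is level with its bar centred at y ≈ -3.8, both bottles are standing and the arm is clear. Handing in.

```bash
python3 -c "
from bench import r
r.hand_in(); print(r.sense()['time'])"
```

```text
the job is handed in; nothing more can be done
the job is handed in; nothing more can be done
```

The cassette is refitted and locked, and the job is handed in at about 24.3 s of the 59 s allowed. No verdict came back, so the results below are my own checks.

**What I did:**
- I pinched the cam lever by its sides and swung it open to about 0.98 rad.
- I took the cassette by its handle, tilted it 30° and passed its -y end under the fan compartment. Then I levelled it, lowered it to the floor and let go.
- I gripped the lever again, followed the arc back until the force rose to 20 N against the stop, let go and backed off above the extractor.

**Last checks, from the wrist and side cameras:**

| Item | Measured | Required or expected |
|---|---|---|
| Frame top height | z ≈ 58.1 mm | 58 mm when resting on the floor |
| Level | slope about 0.001 | tilt under 0.05 rad |
| Cassette centre | y ≈ -3.5 mm (from the handle bar) | -12 to -1.5 mm |
| Lever angle | about 0.01–0.03 rad | under 0.1 rad |

Both bottles were standing, and the arm was clear of everything.

**What disagreed:**
- **Camera positions:** the side, top and wrist cameras placed the extractor up to about 4 mm apart. I went by the wrist camera.
- **Light contact:** at full tilt the cassette may have touched the pocket edge, with about 3 N extra on the wrist. I lowered it before levelling and the extra load went away.
- **Lever position during closing:** the gripper passed my computed closed position by about 4 mm before the force rose. That is why I looked at the lever again after letting go.

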